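# Function check of a test probe in its reference cup

## Robot

A 6-joint arm with a two-finger parallel gripper is mounted at the origin on the work surface. World frame = base frame: x ahead of the robot, y to its left, z up, the work surface at z = 0. Lengths are in mm, angles in rad, forces in N, time in s.
With the tool pointing down it reaches from about 350 to 775 mm from the base axis. Payload 7.3 kg.
Tool frame: the origin (TCP) lies midway between the tips of the shut fingers; the grasp point (between the pads) lies 19 mm behind it; z points along the fingers, x is the direction in which the jaws open and shut, and the axes are right-handed (so a half turn about z gives the same grasp; the last joint's range is limited). The gripper opens to 92 mm and grips with 3 to 60 N. Pads are 19 mm wide; open, the fingers measure 130 mm over their backs; the gripper's body (75 mm by 190 mm) begins 47 mm behind the grasp point.
Start: joints at [-1.366, 0.342, 1.524, -0, 1.275, -0.146], TCP at [180.439, -493.038, 226.741] pointing down, gripper open.
Joint ranges: [-2.53, 2.53], [-0.77, 2.02], [0.04, 2.7], [-1, 4.14], [0.28, 2.66], [-3.11, 3.11]. Speed limits (rad/s): [2.57, 2.57, 3.14, 3.14, 3.14, 3.14].

## Interface

Orientations are given as [roll, pitch, yaw] about the fixed x, y, z axes, in that order (R = Rz(yaw) Ry(pitch) Rx(roll)).
In Python, from plant import bot gives the robot as it stands.
- The arm moves only by the shell command python3 -m pendant 'ROWS' [OPENING]. ROWS is JSON, a list of rows, each an object with "linear": the shift along the world's x, y, z in mm, a list of three; "twist": the turn about the world's z in degrees. In form: [{"linear": [x, y, z], "twist": twist}, ...]. A call has 1 to 20 rows; each row is the pose to reach, as a shift and turn from the pose commanded when the call began; what a row does not reach only later rows make up. A row lasts 1/8 s, in which the tool goes at most 62.5 mm and 10.7 degrees, less where a joint would pass 70% of its speed; a pose out of reach is approached as far as the arm can. A call with a gripper value outside its range is refused whole. OPENING is the closure in counts, from 0 (fully open) to 255 (shut), set as the call begins (- or left out, the last holds). The fingers move at their own pace and stop on an object; the grip force is fixed at half the most. Time passes only in rows, so rows that repeat a pose let the fingers close. It gives the time, the measured TCP pose, the force and the opening at its end, in the units of the state.
- bot.get_obs(): the state, without advancing time (a new reading comes with each control period).
- bot.capture(name): name is "side" or "top" or "wrist"; returns a dict with "frame" (480x640x3 uint8, blue, green, red), "z_map" (480x640 float32, mm along the optical axis (not along the pixel's ray), 0 where there is no reading), "fx", "fy", "cx", "cy" (pixels), "rvec" (rotation vector, rad) and "tvec" (3), from world to camera coordinates, as OpenCV has them. Camera axes: x right, y down, z forward; pixel columns grow to the right and rows downward; lengths in mm; the calibration is good to about 2 mm. A picture is of the moment at which its call begins.
- bot.close_job(): hands the job in, once; it reports no verdict.
The state is a dict: "time": time; "joint_positions": joint angles; "dq": joint speeds; "tau": joint torques, N m; "tool_pos": TCP position; "tcp_rot": TCP orientation; "contact_force": force on the tool from outside, world axes, zero at the start; "moment": the same for the moment, N m; "grip_width": finger opening in mm.
Only numpy, scipy, OpenCV 4.12 (cv2) and the standard library are available. Lean on these libraries where they do the work, as an engineer would, in place of code of your own. Each camera call takes 0.05 s, during which the arm holds its last target. There are 200 camera calls.

## Task

Turn the tester's dial to the yellow mark, leaving it clicked in there. Then take the red-handled probe from its fork rest and, holding it upright, dip its tip into the yellow cup and press it gently on the sprung brass contact at the bottom for about a second, then hang the probe back in its rest and let go. Leave the blue cup and the other things alone.

Things in the scene. Friction and masses are not known exactly. Their poses are not given: they have to be found in the camera images.
- tester: grey flat tester box fixed to the bench, 160 (x) x 130 (y) x 50 mm high; origin at the centre of its underside, x away from its small front display. On its top, round the dial, are three marks 40 mm from the dial axis: blue on the tester's +x side, white 0.65 rad anticlockwise of it (seen from above), yellow 0.65 rad clockwise of it.
- dial_grip (a point): on the vertical dial axis, at the centre of the tester's top, 78 mm above the bench: the height to grip the black bar. Bar 46 mm long, 12 mm wide, from 55 to 87 mm above the bench, on a disc of 24 mm radius; a white line on the bar's top and end points at the mark. The point's x axis runs along the bar to the pointing end and turns with it.
- dial (a joint): dial angle, rad, growing clockwise seen from above: detents at 0 (white mark), 0.65 (blue) and 1.3 (yellow), end stops 0.05 beyond the outer ones. It takes about 0.1 N m to pass from one detent to the next and it clicks into the nearest when released; it starts near white or blue.
- yellow_cup_rim (a point): centre of the mouth of the yellow cup, 75 mm above the bench, z up. Round open cup fixed to the bench, 56 mm outside and 48 mm inside diameter, foot 72 mm diameter. Inside, in the centre, is a sprung brass contact disc (see yellow_cup).
- yellow_cup: the yellow cup; origin at the centre of its underside, z up. The brass contact inside is a level disc of 32 mm diameter, its top somewhere from 29 to 55 mm below the rim (different each time, not reported). Its spring takes about 1 N to start, then 1.2 N per mm, with a hard stop after 8 mm. 3 to 8 N is right; 15 N is too much.
- blue_cup: blue cup of the same shape and size, fixed to the bench; origin at the centre of its underside. Not to be touched.
- rest: fork rest fixed to the bench: dark base 110 (x) x 80 (y) x 8 mm, post at its +x end, and on top two level prongs along x, 8 mm thick, top face 105 mm above the bench. Between them a 16 mm slot, from the post at x = +32 mm to its open end at x = -44 mm; nothing stands higher than the prongs. Origin at the centre of the base's underside.
- rest_seat (a point): on the rest, in the middle of the slot at the prongs' top face (105 mm above the bench, x = -8 mm, y = 0 of the rest), axes as the rest: the probe's flange lies here, its axis through this point
- probe: loose probe hanging upright in the fork, about 130 g; origin at the lowest point of its tip, z up along it. Brass ball tip 10 mm diameter, steel shaft 8 mm, black flange 32 mm diameter from 85 to 91 mm above the tip (its underside rests on the prongs), red square handle 22 x 22 mm (faces along x and y) from 91 to 165 mm above the tip.
- probe_tip (a point): lowest point of the probe's tip, axes as the probe
- gauge: bystander: loose round pressure gauge with a yellow face, lying on its back, 64 mm diameter, 28 mm high, stem 26 mm long; origin at the centre of its underside
- fitting: bystander: loose brass pipe fitting standing upright, 28 mm diameter, 38 mm high; origin at the centre of its underside
- screwdriver: bystander: loose screwdriver with a red handle lying on the bench, 150 mm long
Mind the look-alikes: they are no part of the job. What is shaped like the rest but purple is not meant. Leave any green look-alike of the tester alone.

How it is judged (in metres and radians):
On the way, in this order (a step that is already met when the one before it is completed fails the run):
1. the dial is clicked in at the yellow mark (within 0.15 rad) (value of joint dial above 1.15 rad and contact force between tester and the fingers below 0.2 N), for 0.2 s.
2. the probe, upright within 20 degrees and with its tip over the contact, presses on the contact in the yellow cup with at least 2 N for half a second (contact force between probe and yellow_cup above 2 N and horizontal distance between probe_tip and yellow_cup_rim below 0.0175 m and z of probe_tip in the frame of yellow_cup_rim below -0.027 m and angle between probe's own z axis and vertical below 0.35 rad), for 0.5 s.
At the end, for the whole second after the job is handed in: The dial stands at the yellow mark (within 0.15 rad) and the probe hangs at rest in the slot of its rest, flange on the prongs (tip height within 4 mm, on the slot within 10 mm, anywhere along it), upright within 7 degrees, released (value of joint dial above 1.15 rad and z of probe_tip in the frame of rest_seat between -0.089 and -0.081 m and y of probe_tip in the frame of rest_seat between -0.01 and 0.01 m and x of probe_tip in the frame of rest_seat between -0.034 and 0.04 m and angle between probe's own z axis and vertical below 0.12 rad and linear speed of probe below 0.02 m/s); the robot touches nothing.
It fails at once if the probe is pressed into the yellow cup with more than 15 N (contact force between probe and yellow_cup above 15 N).
It fails at once if the blue cup is touched with more than 0.5 N (contact force between blue_cup and anything else above 0.5 N).
It fails at once if the gauge, the fitting or the screwdriver is moved by more than 20 mm (distance of any of gauge, fitting, screwdriver from where it was at the start of the episode above 0.02 m).
It also fails if it takes over 72 s, if anything falls off the work surface, if the arm or the gripper's body presses on something with over 40 N, if the wrist force passes 120 N, or if a joint passes its speed limit or range.

## Working session

There is one attempt and no reset: what is moved stays moved. The work goes in short steps, Python scripts to look and compute and a shell command to move; the robot and the scene stay as the last step left them, time stands still between calls to the robot, and variables do not carry over. Pictures are saved under pics/ and viewed, about 8 in all and at most 12, crops included, and the job is handed in when it is done.

```bash
mkdir -p pics
cat > h.py <<'E'
import cv2,numpy as np,pickle
from plant import bot
def cap(n,save=None):
    d=bot.capture(n)
    if save: cv2.imwrite('pics/'+save,d['frame'])
    pickle.dump(d,open('pics/%s.pkl'%n,'wb'))
    return d
def ray(d,u,v,z):
    R,_=cv2.Rodrigues(np.array(d['rvec'],float)); t=np.array(d['tvec'],float).ravel()
    c=-R.T@t; r=R.T@np.array([(u-d['cx'])/d['fx'],(v-d['cy'])/d['fy'],1.])
    return c+r*(z-c[2])/r[2]
def cloud(d):
    R,_=cv2.Rodrigues(np.array(d['rvec'],float)); t=np.array(d['tvec'],float).ravel()
    v,u=np.mgrid[:480,:640]; Z=d['z_map']
    P=np.stack([(u-d['cx'])/d['fx']*Z,(v-d['cy'])/d['fy']*Z,Z],-1)
    return (P-t)@R
E
python3 - <<'E'
from h import *
a=cap('top','top1.png');b=cap('side','side1.png')
for d in(a,b): print(ray(d,320,240,0).round(),d['fx'])
print(bot.get_obs())
E
```

```text
[470. -25.   0.] 596.059677498119
[ 531. -112.    0.] 469.9356433549288
{'time': 0.1, 'joint_positions': array([-1.36598542e+00,  3.42667378e-01,  1.52493337e+00, -4.20280449e-06,
        1.27539212e+00, -1.46044362e-01]), 'dq': array([-0.00033061, -0.00266763, -0.00262741,  0.0001313 ,  0.0007599 ,
       -0.00058997]), 'tau': array([ 1.54019752e-03, -4.32003450e+01, -2.44693601e+01,  7.18267076e-02,
        5.25827694e-02, -5.50116795e-05]), 'tool_pos': array([ 180.36551627, -492.65445386,  226.1028748 ]), 'tcp_rot': array([-3.14139286e+00,  1.38588662e-03, -1.21993969e+00]), 'contact_force': array([0.11602272, 0.69269392, 0.59881459]), 'moment': array([-0.02956045,  0.03750571, -0.02284586]), 'grip_width': 91.64169441481559}
```

View pics/top1.png

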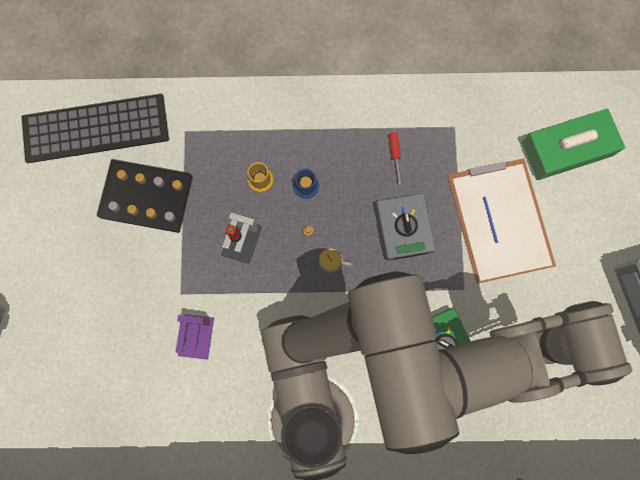

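View pics/side1.png

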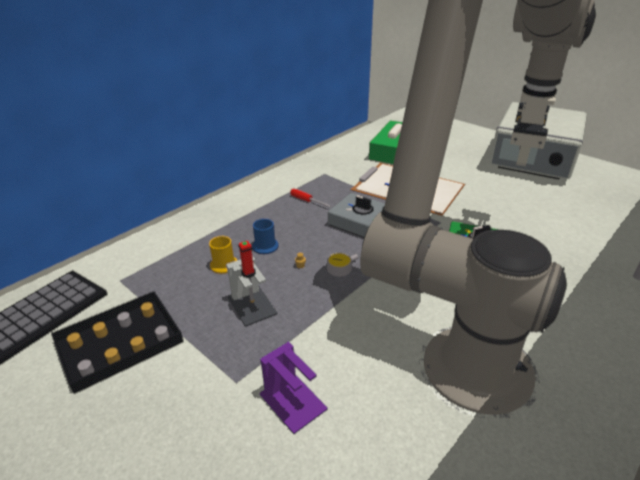

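Candidates in the top view:
- Tester: grey at (405,225). The green look-alikes at (450,328) and (573,145) are not it.
- Rest: grey with the red probe at (240,235). The purple one at (195,335) is not it.
- Yellow cup: (260,176). The gauge at (330,260), fitting at (308,230) and blue cup at (305,183) are not it.
- Probe: red at (233,232). The screwdriver at (395,145) is not it.

I'll check these in one close crop.

Run:
```python
from h import *
d=pickle.load(open('pics/top.pkl','rb'))
f=d['frame'];P=cloud(d)
cv2.imwrite('pics/c1.png',np.hstack([cv2.resize(f[150:280,205:285],None,fx=4.4,fy=4.4,interpolation=2),cv2.resize(f[150:280,355:455],None,fx=4.4,fy=4.4,interpolation=2)]))
v,u=np.mgrid[:480,:640]
def reg(n,x0,x1,y0,y1,z0,z1):
    m=(u>=x0)&(u<x1)&(v>=y0)&(v<y1)&(d['z_map']>0)&(P[...,2]>z0)&(P[...,2]<z1)
    q=P[m]; r=cv2.minAreaRect(q[:,:2].astype(np.float32)); print(n,len(q),'med z',np.median(q[:,2]).round(1),'rect c',np.round(r[0],1),np.round(r[1],1),round(r[2],1))
reg('tester',355,455,180,275,40,53)
reg('bar',380,430,200,250,75,95)
reg('ycup',235,285,150,205,68,82)
reg('bcup',285,325,160,205,68,82)
reg('prongs',205,285,200,275,97,112)
reg('restbase',205,285,200,275,4,12)
reg('handle',205,285,200,275,150,200)
reg('fit',295,320,220,240,25,50)
reg('gauge',315,355,245,275,15,40)
```

```text
tester 2124 med z 49.1 rect c [ 497.8 -253.1] [162.3 131.9] 8.6
bar 94 med z 86.3 rect c [ 498.2 -252.2] [46.8 14.2] 9.4
ycup 105 med z 74.6 rect c [642.5 136.9] [53.5 54.4] 89.5
bcup 110 med z 74.4 rect c [622.8  11.2] [54.6 54.9] 32.2
prongs 461 med z 105.5 rect c [473.9 187. ] [65.6 92.8] 72.0
restbase 1396 med z 6.2 rect c [481.5 180.8] [217.2 205.7] 89.5
handle 121 med z 183.3 rect c [464.9 189.2] [22.8 24.9] 68.0
fit 53 med z 34.9 rect c [491.1   7.1] [25.4 20.5] 35.4
gauge 492 med z 28.5 rect c [414.8 -60. ] [63.6 79.1] 22.7
```

View pics/c1.png

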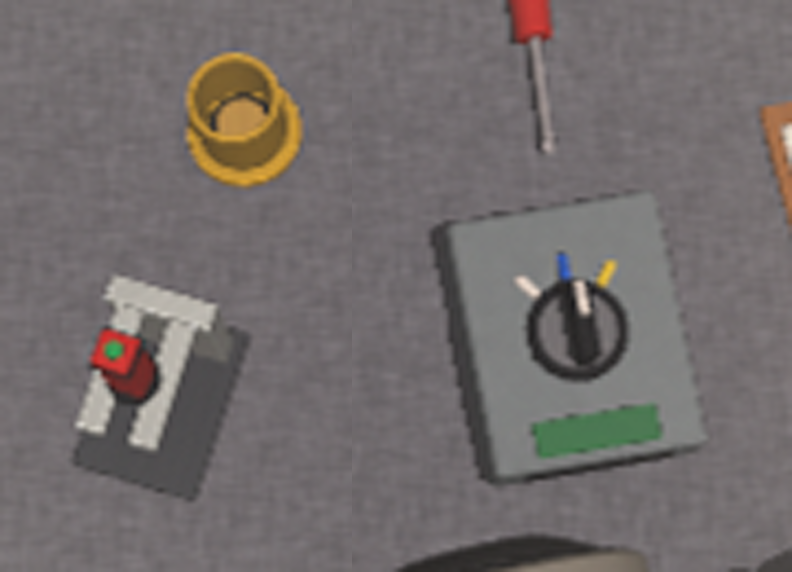

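The crop confirms the choices. The rest (prongs, red square handle at crop (115,350)) and yellow cup (235,95) are on the left. The grey tester is on the right, with its white line (582,297) pointing at blue (563,265), so the dial needs about -37° of twist. Next I move above the dial.

```bash
python3 -m pendant '[{"linear":[45,34,0],"twist":0},{"linear":[90,68,0],"twist":-2},{"linear":[135,102,0],"twist":-4},{"linear":[180,136,0],"twist":-6},{"linear":[225,170,-10],"twist":-8},{"linear":[270,204,-30],"twist":-10},{"linear":[318,240,-60],"twist":-10.7},{"linear":[318,240,-60],"twist":-10.7},{"linear":[318,240,-60],"twist":-10.7},{"linear":[318,240,-60],"twist":-10.7},{"linear":[318,240,-60],"twist":-10.7}]' 0
python3 - <<'E'
from h import *
d=cap('wrist','w1.png');P=cloud(d)
m=(d['z_map']>0)&(P[...,2]>78)&(P[...,2]<93)&(abs(P[...,0]-498)<40)&(abs(P[...,1]+252)<40)
q=P[m];r=cv2.minAreaRect(q[:,:2].astype(np.float32));print(len(q),r,np.median(q[:,2]))
m=(d['z_map']>0)&(P[...,2]>40)&(P[...,2]<53)
q=P[m];r=cv2.minAreaRect(q[:,:2].astype(np.float32));print(len(q),r)
print(bot.get_obs())
E
```

```text
time: 1.48
tool_pos: [497.9, -254.1, 167.5]
tcp_rot: [-3.141, -0.001, -1.409]
contact_force: [0.4, -0.9, 0.4]
grip_width: 91.8
1512 ((498.0259094238281, -253.02540588378906), (47.28651809692383, 11.974055290222168), 8.94233226776123) 86.31446686778509
37480 ((499.07391357421875, -252.79458618164062), (156.9064178466797, 130.3751678466797), 8.834797859191895)
{'time': 1.525, 'joint_positions': array([-6.08739300e-01,  4.55452404e-01,  1.51943685e+00, -1.58569055e-04,
        1.16556194e+00,  7.99761237e-01]), 'dq': array([ 0.00447633,  0.00625151, -0.00060222,  0.00011703, -0.001538  ,
        0.00100013]), 'tau': array([ 7.51653453e-02, -4.76100254e+01, -2.31937462e+01,  7.80374743e-02,
       -3.59521655e-02, -3.72060545e-03]), 'tool_pos': array([ 497.95624335, -254.02514464,  167.41040404]), 'tcp_rot': array([-3.14087562e+00, -9.00020857e-04, -1.40843843e+00]), 'contact_force': array([0.09759148, 0.09284562, 0.26675273]), 'moment': array([-0.0069765 ,  0.00129366, -0.03465215]), 'grip_width': 91.92423400557536}
```

View pics/w1.png

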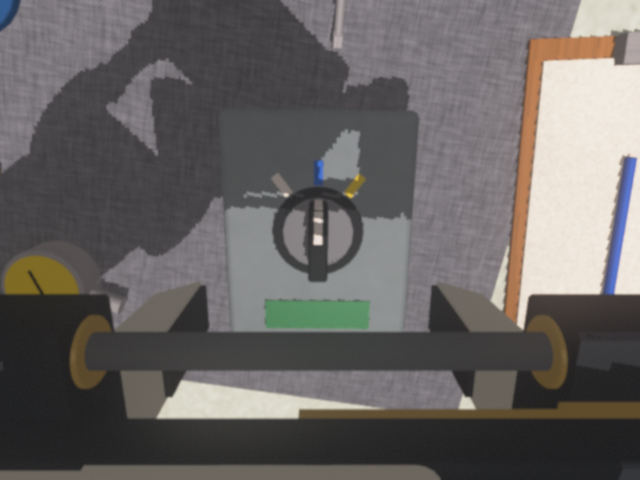

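The wrist view shows the dial at (318,230) pointing at the blue mark (319,170). The TCP is within 1 mm of it, so I descend and grip.

```bash
python3 -m pendant '[{"linear":[0,1,-40],"twist":0},{"linear":[0,1,-80],"twist":0},{"linear":[0,1,-105],"twist":0},{"linear":[0,1,-105],"twist":0},{"linear":[0,1,-105],"twist":0}]' 0 && python3 -m pendant '[{"linear":[0,0,0],"twist":0},{"linear":[0,0,0],"twist":0},{"linear":[0,0,0],"twist":0},{"linear":[0,0,0],"twist":0},{"linear":[0,0,0],"twist":0},{"linear":[0,0,0],"twist":0},{"linear":[0,0,0],"twist":0},{"linear":[0,0,0],"twist":0}]' 255
```

```text
time: 2.15
tool_pos: [499.0, -252.8, 63.0]
tcp_rot: [-3.14, -0.002, -1.407]
contact_force: [0.0, -0.8, 1.0]
grip_width: 92.0
time: 3.15
tool_pos: [498.4, -252.0, 61.7]
tcp_rot: [3.141, -0.0, -1.407]
contact_force: [-0.0, 0.3, 0.2]
grip_width: 16.4
```

```bash
python3 -m pendant '[{"linear":[0,0,0],"twist":0},{"linear":[0,0,0],"twist":0},{"linear":[0,0,0],"twist":0},{"linear":[0,0,0],"twist":0}]' 255 && python3 -m pendant '[{"linear":[0,0,0],"twist":-6},{"linear":[0,0,0],"twist":-12},{"linear":[0,0,0],"twist":-18},{"linear":[0,0,0],"twist":-24},{"linear":[0,0,0],"twist":-30},{"linear":[0,0,0],"twist":-36},{"linear":[0,0,0],"twist":-38},{"linear":[0,0,0],"twist":-38},{"linear":[0,0,0],"twist":-38}]' 255
```

```text
time: 3.65
tool_pos: [498.8, -253.6, 61.8]
tcp_rot: [-3.141, -0.003, -1.407]
contact_force: [0.4, -5.5, -3.7]
grip_width: 11.8
time: 4.78
tool_pos: [498.8, -253.5, 61.8]
tcp_rot: [-3.139, -0.002, -2.07]
contact_force: [0.4, -5.6, -2.5]
grip_width: 12.1
```

Turned by 0.663 rad. Now I release, rise straight up and check.

```bash
python3 -m pendant '[{"linear":[0,0,0],"twist":0},{"linear":[0,0,0],"twist":0},{"linear":[0,0,0],"twist":0},{"linear":[0,0,0],"twist":0},{"linear":[0,0,0],"twist":0},{"linear":[0,0,0],"twist":0},{"linear":[0,0,35],"twist":0},{"linear":[0,0,85],"twist":0},{"linear":[0,0,125],"twist":0},{"linear":[0,0,125],"twist":0},{"linear":[0,0,125],"twist":0}]' 0
python3 - <<'E'
from h import *
d=cap('wrist','w2.png');P=cloud(d)
m=(d['z_map']>0)&(P[...,2]>78)&(P[...,2]<93)&(abs(P[...,0]-498)<40)&(abs(P[...,1]+252)<40)
q=P[m];r=cv2.minAreaRect(q[:,:2].astype(np.float32));print(len(q),r)
print(bot.get_obs()['tool_pos'],bot.get_obs()['tcp_rot'])
E
```

```text
time: 6.15
tool_pos: [497.9, -251.7, 186.0]
tcp_rot: [3.14, 0.0, -2.07]
contact_force: [-0.4, -0.8, -0.9]
grip_width: 91.6
1268 ((498.1621398925781, -253.02047729492188), (11.445987701416016, 46.47124099731445), 61.722129821777344)
[ 497.74064581 -251.56420391  185.41306762] [ 3.13904533e+00  1.78584404e-04 -2.06999455e+00]
```

The bar now lies at -28.3°, against an expected -28.4° for yellow, so it is clicked in. Next I go above the probe.

```bash
python3 -m pendant '[{"linear":[0,10,40],"twist":5},{"linear":[-5,50,70],"twist":15},{"linear":[-10,95,75],"twist":25},{"linear":[-13,140,75],"twist":35},{"linear":[-16,185,75],"twist":45},{"linear":[-19,230,75],"twist":55},{"linear":[-22,275,75],"twist":65},{"linear":[-25,320,75],"twist":75},{"linear":[-28,365,75],"twist":85},{"linear":[-31,410,75],"twist":94},{"linear":[-33,435,75],"twist":100},{"linear":[-33,441,75],"twist":100},{"linear":[-33,441,75],"twist":100},{"linear":[-33,441,75],"twist":100}]' 0
python3 - <<'E'
from h import *
d=cap('wrist','w3.png');P=cloud(d)
def reg(z0,z1,w):
    m=(d['z_map']>0)&(P[...,2]>z0)&(P[...,2]<z1)&(abs(P[...,0]-465)<w)&(abs(P[...,1]-189)<w)
    q=P[m];r=cv2.minAreaRect(q[:,:2].astype(np.float32));print(len(q),r,np.median(q[:,2]))
reg(178,190,30);reg(100,108,80)
o=bot.get_obs();print(o['tool_pos'],o['tcp_rot'])
E
```

```text
time: 7.95
tool_pos: [465.5, 188.0, 261.4]
tcp_rot: [3.141, 0.0, -0.327]
contact_force: [0.0, -0.3, -0.7]
grip_width: 91.8
1341 ((465.2929992675781, 190.8592071533203), (23.48654556274414, 23.712373733520508), 69.66419219970703) 184.13776784855006
4714 ((473.9341735839844, 187.0187530517578), (64.04168701171875, 92.30619812011719), 72.03434753417969) 104.27401821218331
[465.5905227  187.98778407 261.55476726] [ 3.14116038e+00  1.69533166e-04 -3.26817301e-01]
```

View pics/w3.png

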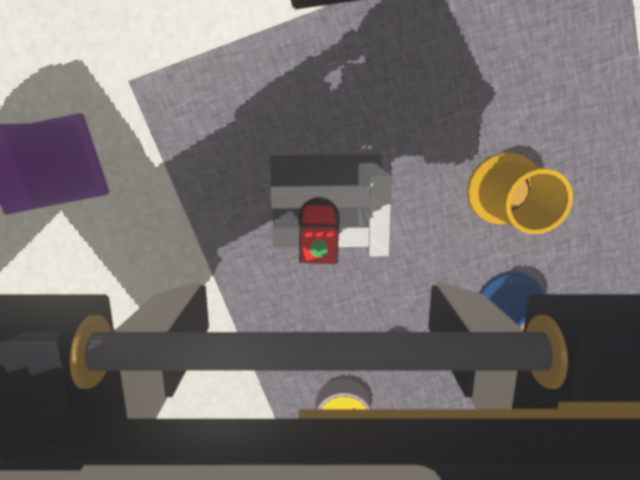

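The probe handle is at (319,240), upright in the light-coloured fork and centred between the jaws. I descend and grip.

```bash
python3 -m pendant '[{"linear":[0,2,-40],"twist":0},{"linear":[0,2,-80],"twist":0},{"linear":[0,2,-115],"twist":0},{"linear":[0,2,-130],"twist":0},{"linear":[0,2,-130],"twist":0},{"linear":[0,2,-130],"twist":0}]' 0 && python3 -m pendant '[{"linear":[0,0,0],"twist":0},{"linear":[0,0,0],"twist":0},{"linear":[0,0,0],"twist":0},{"linear":[0,0,0],"twist":0},{"linear":[0,0,0],"twist":0},{"linear":[0,0,0],"twist":0},{"linear":[0,0,0],"twist":0},{"linear":[0,0,0],"twist":0},{"linear":[0,0,0],"twist":0},{"linear":[0,0,0],"twist":0},{"linear":[0,0,0],"twist":0},{"linear":[0,0,0],"twist":0}]' 255
```

```text
time: 8.75
tool_pos: [466.1, 190.7, 132.6]
tcp_rot: [-3.141, -0.001, -0.326]
contact_force: [0.5, 0.4, 0.5]
grip_width: 91.9
time: 10.25
tool_pos: [465.5, 191.0, 131.8]
tcp_rot: [-3.142, -0.0, -0.325]
contact_force: [1.0, 0.1, -1.1]
grip_width: 22.0
```

Gripped at 22 mm width. Lift 110 mm straight up, then check with the side and top views.

```bash
python3 -m pendant '[{"linear":[0,0,20],"twist":0},{"linear":[0,0,50],"twist":0},{"linear":[0,0,80],"twist":0},{"linear":[0,0,110],"twist":0},{"linear":[0,0,110],"twist":0},{"linear":[0,0,110],"twist":0},{"linear":[0,0,110],"twist":0}]' 255
python3 - <<'E'
from h import *
d=cap('side');cap('top','top2.png')
cv2.imwrite('pics/s2.png',cv2.resize(d['frame'][130:310,150:350],None,fx=3,fy=3,interpolation=2))
o=bot.get_obs();print(o['tool_pos'],o['contact_force'])
E
```

```text
time: 11.12
tool_pos: [464.7, 190.8, 240.3]
tcp_rot: [3.14, 0.002, -0.325]
contact_force: [0.4, -1.0, -1.1]
grip_width: 21.7
[464.99632081 190.838746   240.6760855 ] [-0.28201407  0.2505631  -1.12590122]
```

View pics/s2.png

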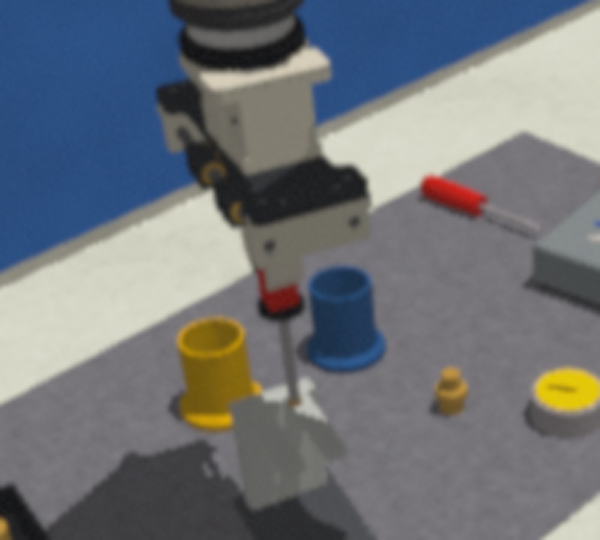

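The probe is held upright with its tip at about (293,401) in the crop, clear of the prongs. I refine the cup centre from the wrist picture.

Run:
```python
from h import *
s=pickle.load(open('pics/side.pkl','rb'));w=pickle.load(open('pics/wrist.pkl','rb'));t=pickle.load(open('pics/top.pkl','rb'))
print('tip',ray(s,247.7,263.7,133))
for d,y0,y1,x0,x1 in((w,140,250,460,600),(t,150,205,235,285)):
    P=cloud(d);v,u=np.mgrid[:480,:640]
    m=(u>=x0)&(u<x1)&(v>=y0)&(v<y1)&(d['z_map']>0)&(P[...,2]>71)&(P[...,2]<80)
    (c,r)=cv2.minEnclosingCircle(P[m][:,:2].astype(np.float32));print(c,r,cv2.minAreaRect(P[m][:,:2].astype(np.float32)))
    n=(d['z_map']>0)&(np.hypot(P[...,0]-c[0],P[...,1]-c[1])<14)
    print('inside z',np.percentile(P[n][:,2],[5,25,50,75,95]),n.sum())
```

```text
tip [460.80243731 189.66600536 133.        ]
(642.3093872070312, 136.72239685058594) 28.56900405883789 ((642.274658203125, 136.67344665527344), (55.23465347290039, 56.01309585571289), 37.77695846557617)
inside z [20.47935101 21.19317134 21.74594926 22.32429612 23.06554529] 223
(642.4839477539062, 135.8375244140625) 28.72102928161621 ((641.7880249023438, 136.3398895263672), (53.62739944458008, 52.532344818115234), 54.35386657714844)
inside z [16.8455509  21.36649825 23.98267915 26.12915327 28.99162948] 61
```

```bash
python3 -m pendant '[{"linear":[20,-6,0],"twist":0},{"linear":[50,-15,0],"twist":0},{"linear":[85,-26,0],"twist":0},{"linear":[120,-36,0],"twist":0},{"linear":[150,-46,0],"twist":0},{"linear":[170,-52,0],"twist":0},{"linear":[177,-54,0],"twist":0},{"linear":[177,-54,0],"twist":0},{"linear":[177,-54,0],"twist":0},{"linear":[177,-54,0],"twist":0}]' 255
python3 - <<'E'
from h import *
d=cap('side')
cv2.imwrite('pics/s3.png',cv2.resize(d['frame'][130:310,150:350],None,fx=3,fy=3,interpolation=2))
o=bot.get_obs();print(o['tool_pos'],o['contact_force'])
E
```

```text
time: 12.48
tool_pos: [641.9, 137.4, 242.2]
tcp_rot: [-3.141, -0.0, -0.324]
contact_force: [0.8, 0.5, -1.8]
grip_width: 21.9
[642.02009516 137.33169047 242.15941299] [-0.40680721 -0.20877145 -0.87352203]
```

View pics/s3.png

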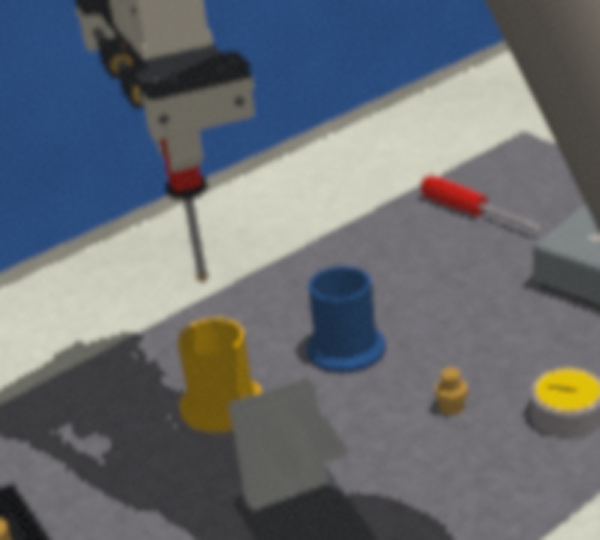

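The tip at (202,279) heads straight down to the cup mouth centre (213,333). I descend to just above the expected contact, then go slowly.

```bash
python3 -m pendant '[{"linear":[0,0,-15],"twist":0},{"linear":[0,0,-30],"twist":0},{"linear":[0,0,-45],"twist":0},{"linear":[0,0,-60],"twist":0},{"linear":[0,0,-70],"twist":0},{"linear":[0,0,-80],"twist":0},{"linear":[0,0,-90],"twist":0},{"linear":[0,0,-98],"twist":0},{"linear":[0,0,-98],"twist":0},{"linear":[0,0,-98],"twist":0},{"linear":[0,0,-98],"twist":0}]' 255
python3 -m pendant '[{"linear":[0,0,-1],"twist":0},{"linear":[0,0,-2],"twist":0},{"linear":[0,0,-3],"twist":0},{"linear":[0,0,-4],"twist":0},{"linear":[0,0,-5],"twist":0},{"linear":[0,0,-6],"twist":0},{"linear":[0,0,-6],"twist":0}]' 255
python3 -m pendant '[{"linear":[0,0,-1],"twist":0},{"linear":[0,0,-2],"twist":0},{"linear":[0,0,-2],"twist":0},{"linear":[0,0,-2],"twist":0}]' 255
```

```text
time: 13.9
tool_pos: [642.7, 137.0, 144.3]
tcp_rot: [-3.141, -0.001, -0.325]
contact_force: [0.2, -0.5, -1.6]
grip_width: 21.9
time: 14.78
tool_pos: [642.4, 137.0, 137.6]
tcp_rot: [3.141, 0.0, -0.325]
contact_force: [0.1, 0.4, -2.0]
grip_width: 21.8
time: 15.28
tool_pos: [642.4, 137.0, 135.7]
tcp_rot: [-3.142, -0.0, -0.325]
contact_force: [-0.2, 0.9, -1.1]
grip_width: 21.9
```

Baseline force is about -1.3 N. I continue in 2 mm steps.

```bash
python3 -m pendant '[{"linear":[0,0,-1],"twist":0},{"linear":[0,0,-2],"twist":0},{"linear":[0,0,-2],"twist":0},{"linear":[0,0,-2],"twist":0}]' 255; python3 -m pendant '[{"linear":[0,0,-1],"twist":0},{"linear":[0,0,-2],"twist":0},{"linear":[0,0,-2],"twist":0},{"linear":[0,0,-2],"twist":0}]' 255
```

```text
time: 15.78
tool_pos: [642.5, 137.0, 133.9]
tcp_rot: [-3.141, -0.0, -0.325]
contact_force: [-0.7, -0.3, -0.3]
grip_width: 21.7
time: 16.27
tool_pos: [642.5, 137.0, 132.0]
tcp_rot: [-3.141, -0.0, -0.325]
contact_force: [-0.6, -0.4, 2.0]
grip_width: 22.2
```

```bash
python3 -m pendant '[{"linear":[0,0,-1],"twist":0},{"linear":[0,0,-1.5],"twist":0},{"linear":[0,0,-1.5],"twist":0},{"linear":[0,0,-1.5],"twist":0},{"linear":[0,0,-1.5],"twist":0}]' 255;  python3 -m pendant '[{"linear":[0,0,0],"twist":0},{"linear":[0,0,0],"twist":0},{"linear":[0,0,0],"twist":0},{"linear":[0,0,0],"twist":0},{"linear":[0,0,0],"twist":0},{"linear":[0,0,0],"twist":0},{"linear":[0,0,0],"twist":0}]' 255
```

```text
time: 16.9
tool_pos: [642.5, 137.0, 130.4]
tcp_rot: [-3.141, -0.0, -0.325]
contact_force: [-0.3, 0.0, 4.2]
grip_width: 21.8
time: 17.77
tool_pos: [642.5, 136.9, 130.3]
tcp_rot: [-3.142, -0.0, -0.325]
contact_force: [-0.1, 0.6, 3.8]
grip_width: 21.9
```

Run:
```python
from h import *
for i in range(4):
    d=cap('side'); print(bot.get_obs()['contact_force'].round(1))
```

```text
[-0.3  0.4  3.3]
[-1.1 -0.3  3.7]
[0.7 0.5 3.3]
[-0.2  0.3  3.2]
```

The net press is about 5 N, held for over 1 s. I lift out and return to above the rest.

```bash
python3 -m pendant '[{"linear":[0,0,10],"twist":0},{"linear":[0,0,30],"twist":0},{"linear":[0,0,60],"twist":0},{"linear":[0,0,90],"twist":0},{"linear":[0,0,112],"twist":0},{"linear":[0,0,112],"twist":0},{"linear":[-30,9,112],"twist":0},{"linear":[-70,21,112],"twist":0},{"linear":[-110,33,112],"twist":0},{"linear":[-145,44,112],"twist":0},{"linear":[-170,52,112],"twist":0},{"linear":[-177,54,112],"twist":0},{"linear":[-177,54,112],"twist":0},{"linear":[-177,54,112],"twist":0},{"linear":[-177,54,112],"twist":0}]' 255
python3 - <<'E'
from h import *
d=cap('side')
cv2.imwrite('pics/s4.png',cv2.resize(d['frame'][180:310,190:310],None,fx=5,fy=4.5,interpolation=2))
o=bot.get_obs();print(o['tool_pos'],o['contact_force'])
E
```

```text
time: 19.85
tool_pos: [466.1, 190.6, 241.9]
tcp_rot: [3.141, 0.0, -0.325]
contact_force: [-0.0, -0.4, -1.2]
grip_width: 22.0
[465.9610567  190.66468711 241.91914576] [ 0.08012163 -0.07733462 -0.52084596]
```

View pics/s4.png

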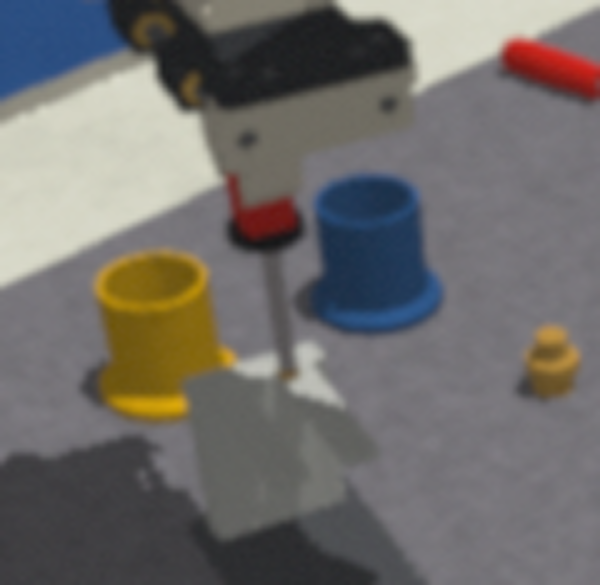

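The picture matches the lift-off: tip at (288,373), above the slot. I lower most of the way, checking force, then the rest.

```bash
python3 -m pendant '[{"linear":[0,0,-10],"twist":0},{"linear":[0,0,-20],"twist":0},{"linear":[0,0,-30],"twist":0},{"linear":[0,0,-40],"twist":0},{"linear":[0,0,-40],"twist":0}]' 255; python3 -m pendant '[{"linear":[0,0,-15],"twist":0},{"linear":[0,0,-30],"twist":0},{"linear":[0,0,-45],"twist":0},{"linear":[0,0,-60],"twist":0},{"linear":[0,0,-66],"twist":0},{"linear":[0,0,-66],"twist":0},{"linear":[0,0,-66],"twist":0}]' 255;python3 -m pendant '[{"linear":[0,0,-1],"twist":0},{"linear":[0,0,-2],"twist":0},{"linear":[0,0,-3],"twist":0},{"linear":[0,0,-3],"twist":0},{"linear":[0,0,-3],"twist":0}]' 255
```

```text
time: 20.52
tool_pos: [464.9, 190.8, 201.2]
tcp_rot: [3.141, 0.002, -0.325]
contact_force: [0.1, -0.0, -0.2]
grip_width: 21.6
time: 21.4
tool_pos: [465.9, 191.1, 136.9]
tcp_rot: [-3.141, -0.001, -0.325]
contact_force: [0.8, -1.0, -1.1]
grip_width: 22.2
time: 22.02
tool_pos: [465.4, 191.0, 133.2]
tcp_rot: [3.142, -0.0, -0.325]
contact_force: [0.5, -0.6, -1.3]
grip_width: 22.3
```

```bash
python3 -m pendant '[{"linear":[0,0,-0.7],"twist":0},{"linear":[0,0,-1.4],"twist":0},{"linear":[0,0,-1.4],"twist":0},{"linear":[0,0,-1.4],"twist":0},{"linear":[0,0,-1.4],"twist":0}]' 255
```

```text
time: 22.65
tool_pos: [465.4, 191.0, 131.8]
tcp_rot: [3.142, -0.0, -0.325]
contact_force: [-0.2, 0.6, -0.8]
grip_width: 21.9
```

Back at the pick-up pose, so I release and rise.

```bash
python3 -m pendant '[{"linear":[0,0,0],"twist":0},{"linear":[0,0,0],"twist":0},{"linear":[0,0,0],"twist":0},{"linear":[0,0,0],"twist":0},{"linear":[0,0,0],"twist":0},{"linear":[0,0,0],"twist":0},{"linear":[0,0,0],"twist":0},{"linear":[0,0,0],"twist":0},{"linear":[0,0,20],"twist":0},{"linear":[0,0,60],"twist":0},{"linear":[0,0,110],"twist":0},{"linear":[0,0,150],"twist":0},{"linear":[0,0,150],"twist":0},{"linear":[0,0,150],"twist":0},{"linear":[0,0,150],"twist":0}]' 0
python3 - <<'E'
from h import *
d=cap('wrist');P=cloud(d)
m=(d['z_map']>0)&(P[...,2]>178)&(P[...,2]<190)&(abs(P[...,0]-465)<30)&(abs(P[...,1]-189)<30)
q=P[m];r=cv2.minAreaRect(q[:,:2].astype(np.float32));print(len(q),r,np.median(q[:,2]))
s=cap('side');t=cap('top')
A=cv2.resize(s['frame'][200:320,190:390],(800,480),interpolation=2)
cv2.imwrite('pics/s5.png',A)
P=cloud(t)
m=(t['z_map']>0)&(P[...,2]>78)&(P[...,2]<93)&(abs(P[...,0]-498)<40)&(abs(P[...,1]+252)<40)
print('dial',cv2.minAreaRect(P[m][:,:2].astype(np.float32)))
E
```

```text
time: 24.52
tool_pos: [464.8, 190.8, 280.4]
tcp_rot: [3.14, 0.002, -0.325]
contact_force: [-0.2, 0.2, 0.5]
grip_width: 91.6
1178 ((464.29510498046875, 190.68692016601562), (23.68453598022461, 23.496484756469727), 71.58198547363281) 184.08756307382288
dial ((497.3210144042969, -252.4457244873047), (11.58151626586914, 44.86309051513672), 61.574832916259766)
```

View pics/s5.png

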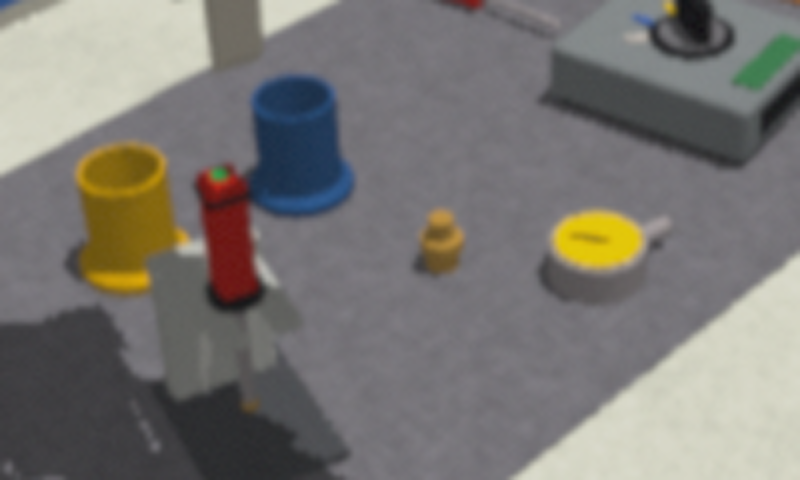

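The probe hangs upright in the fork, with its handle at (228,240), flange at (235,293) and tip at (250,405). Its top is at 184 mm as before, and the dial is still at yellow. I hand in.

```bash
python3 -c "
from plant import bot
print(bot.close_job())"
```

```text
the job is handed in; nothing more can be done
None
```

I did the whole task and handed it in at about 25 s. No verdict is reported, so these are my own last checks:

- **Dial:** I turned it from blue to yellow and let go. The bar measured -28.3° just after release and about -28.4° at the end, against -28.4° expected for yellow.
- **Press:** I held the probe upright in the yellow cup and pressed with about 5 N net for over a second. The force is my estimate from the wrist reading less its roughly -1.3 N baseline, and that reading is noisy by about 1 N.
- **Probe:** It hangs upright in its rest, released, with its handle top at 184 mm and its position within about 1 mm of where it started. The gripper is open and well above it.
- **Other things:** The blue cup, gauge and fitting look undisturbed in the last side picture. The screwdriver is only partly in that view. I did not measure the positions of the bystanders again.

No check failed. Only one reading disagreed: after the first lift, the side camera put the tip about 4 mm off the tool axis in x. I took that as pixel error, since the next side view showed the tip lined up with the cup.

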